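Start the table hot pot

ROBOT

A 6-joint arm with a two-finger parallel gripper is mounted at the origin on a cart in front of the work surface, level with it; the furniture and walls round the work are solid. World frame = base frame: x ahead of the robot, y to its left, z up, the work surface at z = 0. Lengths are in m, angles in rad, forces in N, time in s.
With the tool pointing down it reaches from about 0.225 to 0.725 m from the base axis. Payload 3.1 kg.
Tool frame: the origin (TCP) lies between the finger pads, 19 mm behind the fingertips; this is the grasp point; z points along the fingers, y is the line along which they close (so a half turn about z gives the same grasp; the last joint's range is limited). The gripper opens to 85 mm and grips with 20 to 120 N. Pads are 22 mm wide; open, the fingers measure 114 mm over their backs; the gripper's body (76 mm by 85 mm) begins 54 mm behind the grasp point. The pads swing forward as they close: fully open they stand 13 mm farther back than shut.
Start: joints at [-1.321, 0.048, 0.099, 1.622, 0, 1.443], TCP at [0.194, -0.488, 0.25] pointing down, gripper open.
Joint ranges: [-2.91, 2.91], [-0.99, 1.94], [-1.21, 1.42], [-2.12, 2.29], [-1.49, 1.47], [-3.14, 3.14]. Speed limits (rad/s): [2.79, 2.79, 3.14, 3.14, 3.14, 3.14].

INTERFACE

Orientations are given as a rotation vector (axis times angle).
In Python, from workcell import r gives the robot as it stands.
- The arm moves only by the tool send_rows, never from a script. Its argument "targets" is a list of rows, each a list of 3 entries, a list of its own where there are three numbers: the finger opening in cm, from 0 to 8.54, then the shift along the tool's x, y, z in cm, then the turn about the tool's z in degrees. A call has 1 to 10 rows; each row is the pose to reach, as a shift and turn from the pose commanded when the call began, along the tool's axes at that moment; what a row does not reach only later rows make up. A row lasts 1/12 s, in which the tool goes at most 41.7 mm and 7.16 degrees, less where a joint would pass 70% of its speed; a pose out of reach is approached as far as the arm can. A call with a gripper value outside its range is refused whole. The fingers move at their own pace and stop on an object; "newtons" is the grip in N (left out, the last holds). Time passes only in rows, so rows that repeat a pose let the fingers close. It gives the time, the measured TCP pose, the force, the opening and the grip force at its end, in the units of the state.
- r.sense(): the state, without advancing time (a new reading comes with each control period).
- r.grab_frame(name): name is "scene" or "top"; returns a dict with "color" (480x640x3 uint8, red, green, blue), "depth" (480x640 float32, m along the optical axis (not along the pixel's ray), 0 where there is no reading), "fx", "fy", "cx", "cy" (pixels), "k1" (the pictures are not rectified: a ray, as slopes to the right and down, at radius r is drawn at 1 + k1 r^2 times it, then the intrinsics apply), "eye" and "attitude" of the camera in the world. Camera axes: x right, y down, z forward; pixel columns grow to the right and rows downward; lengths in m; the calibration is good to about 2 mm. A picture is of the moment at which its call begins.
- r.sign_off(): hands the job in; it is judged then, once.
Trained networks look in a picture, given as the dict that the camera call returned (one of the last four; its "shot" number tells which), for a name from the list of things; names that differ only in an ending like _2 or _b are one class to them, and where a whole thing is asked for, a point or a joint stands for the part that bears it (a point fixed in the world has none). Each returns a list of dicts, best first, with "score" (0 to 1); they miss things now and then, are a little off and sometimes report something else, mostly with a low value. They report only what shows in the picture. A call takes as long as a camera call.
- r.recognise(picture, name): "extent" ([left, top, right, bottom] in pixels, round what is visible of it).
- r.trace(picture, name): "pixels" (480x640 bool, what is visible of it) and "extent" ([left, top, right, bottom] in pixels, round what is visible of it).
- r.pinpoint(picture, name): "location" ([row, column] in pixels: a listed point, or the origin of a listed thing).
The state is a dict: "time_s": time; "qpos": joint angles; "qvel": joint speeds; "tau": joint torques, N m; "ee_pos": TCP position; "tool_rot": TCP orientation; "contact_force": force on the tool from outside, world axes, zero at the start; "wrist_torque": the same for the moment, N m; "width": opening from 0.0 (shut) to 1.0 (fully open); "grasp_force": force on a finger pad.
Only numpy, scipy, OpenCV 4.12 (cv2) and the standard library are available. Lean on these libraries where they do the work, as an engineer would, in place of code of your own. Each camera call takes 0.05 s, during which the arm holds its last target. There are 200 camera calls.

TASK

Tip the three quail eggs out of the small bowl into the hot pot's pan, then stand the empty bowl upright back on its wooden coaster. After that, turn the heat knob until its white pointer line points at the raised marker tab on the scale. Do not shift the marker tab, and leave the two shakers and the tea glass where they stand.

Things in the scene. Friction and masses are not known exactly. Their poses are not given: they have to be found in the camera images.
- cooker: fixed white electric hot pot, 305 mm long (x), 226 wide. Origin on the table under its middle; at yaw 0 its knob deck faces -x. Deck top 45 mm above the table, knob axis vertical at (-105, 0) mm in this frame. Round steel pan centred at (50, 0) mm, outer radius 88, rim 103 mm above the table; black pan grips at 90 mm height stick out along +y and -y to 113 mm.
- pan_in (a point): centre of the pan's inner floor, 51 mm above the table; the inside is 80 mm in radius and 52 mm deep
- knob (a joint): heat knob angle, rad, 0 (off) to 4.2; grows clockwise seen from above; stays where it is left, light friction (0.04 N m). At 0 the pointer points along -y of the cooker.
- knob_grip (a point): on the knob's vertical axis, 75 mm above the table: TCP height to grip the bar. The black bar grip is 14 mm thick, 42 mm long along the pointer direction, and its top is 86 mm above the table; a skirt of radius 22 mm lies under it, its top 56 mm above the table.
- pointer (a point): point that turns with the knob, 31 mm from its axis in the direction in which the white pointer line points (the line runs from the axis to one end of the bar)
- mark (a point): middle of the top of the black marker tab, 31 mm from the knob axis; the tab (18 mm radially, 8 mm wide, top 5 mm above the deck) stands on a thin grey ring round the knob; stiff (0.6 N m) but it can be pushed round. The direction from knob_grip to it is the wanted pointer direction.
- bowl: loose turned light-wood bowl, about 0.14 kg, 46 mm high, 112 mm across the round rim, 66 mm across the foot; wall 8 mm thick, flaring about 28 degrees from vertical; origin: centre of the underside, z up when upright. Can be pinched by its rim from above.
- bowl_rim (a point): centre of the bowl's mouth, 46 mm above its underside
- coaster: fixed square wooden coaster, 95 x 95 x 8 mm; origin: centre of its underside on the table; the bowl starts on it
- egg0: quail egg, 29 x 24 mm, 12 g, origin at its centre; starts in the bowl, below the rim
- egg1: as egg0
- egg2: as egg0
- salt: bystander: glass shaker with a pink lid, 58 mm wide, 89 mm high; origin: centre of its underside
- pepper: bystander: glass shaker with a light green lid, 58 mm wide, 89 mm high; origin: centre of its underside
- glass: bystander: small clear tea glass, 49 mm wide, 62 mm high; origin: centre of its underside

How it is judged:
On the way, in this order (a step that is already met when the one before it is completed fails the run):
1. all three eggs are in the pan (horizontal distance between each of egg0, egg1, egg2 and pan_in below 0.085 m and z of each of egg0, egg1, egg2 in the frame of pan_in below 0.04 m), for 0.2 s.
2. the empty bowl stands upright on its coaster, let go (horizontal distance between bowl and coaster below 0.03 m and angle between bowl's own z axis and vertical below 0.12 rad and z of bowl in the frame of coaster below 0.014 m and contact force between bowl and the fingers below 0.1 N and linear speed of bowl below 0.03 m/s), for 0.2 s.
3. the knob's pointer points at the marker tab (horizontal distance between pointer and mark below 0.0038 m), for 0.2 s.
At the end, for the whole second after the job is handed in: All three eggs lie in the pan; the bowl stands upright (within 7 degrees) and at rest on its coaster, within 30 mm of its middle; the knob's pointer points at the marker tab within 7 degrees (3.8 mm at 31 mm radius) (all of step 1 and horizontal distance between bowl and coaster below 0.03 m and angle between bowl's own z axis and vertical below 0.12 rad and z of bowl in the frame of coaster below 0.014 m and linear speed of bowl below 0.03 m/s and horizontal distance between pointer and mark below 0.0038 m); the robot touches nothing.
It fails at once if the marker tab was shifted more than 4 mm (distance of mark from where it was at the start of the episode above 0.004 m).
It fails at once if a shaker or the tea glass was shifted more than 30 mm or knocked over (distance of any of salt, pepper, glass from where it was at the start of the episode above 0.03 m or angle between any of salt, pepper, glass's own z axis and vertical above 0.4 rad).
It also fails if it takes over 72 s, if anything falls off the work surface, if the arm or the gripper's body presses on something with over 40 N, if the wrist force passes 120 N, or if a joint passes its speed limit or range.

## Working session

There is one attempt and no reset: what is moved stays moved. The work goes in short steps, Python scripts to look and compute and a tool call to move; the robot and the scene stay as the last step left them, time stands still between calls to the robot, and variables do not carry over. Pictures are saved under pics/ and viewed, at most 10 in all, crops included, and the job is handed in when it is done.

Besides the shell and the picture viewer there is one more tool, called after "Call:" by a JSON object that holds its "api" and its "payload", one argument or row to a line. send_rows: Moves the arm, as the interface text tells. Its arguments: {"type":"object","properties":{"targets":{"type":"array","items":{"type":"array"}},"newtons":{"type":"number"}},"required":["targets"]}

```bash
mkdir -p pics; ls; cat > h.py <<'E'
import numpy as np, cv2
from scipy.spatial.transform import Rotation as R
from workcell import r
def att(f):
    a=np.array(f["attitude"],float)
    return a if a.shape==(3,3) else (R.from_rotvec(a).as_matrix() if a.size==3 else R.from_quat(a).as_matrix())
def ray(f,row,col):
    K=np.array([[f["fx"],0,f["cx"]],[0,f["fy"],f["cy"]],[0,0,1.]])
    p=cv2.undistortPoints(np.array([[[col,row]]],float),K,np.array([f["k1"],0,0,0.]))[0,0]
    return att(f)@np.array([p[0],p[1],1.])
def atz(f,row,col,z):
    d=ray(f,row,col);e=np.array(f["eye"]);return e+d*(z-e[2])/d[2]
def cloud(f,mask):
    rr,cc=np.nonzero(mask&(f["depth"]>0))
    K=np.array([[f["fx"],0,f["cx"]],[0,f["fy"],f["cy"]],[0,0,1.]])
    p=cv2.undistortPoints(np.stack([cc,rr],-1).astype(float)[:,None],K,np.array([f["k1"],0,0,0.]))[:,0]
    z=f["depth"][rr,cc]
    return np.array(f["eye"])+(np.c_[p,np.ones(len(p))]*z[:,None])@att(f).T
def save(f,n,box=None,s=1):
    im=f["color"][:,:,::-1]
    if box: im=im[box[1]:box[3],box[0]:box[2]]
    cv2.imwrite("pics/"+n,cv2.resize(im,None,fx=s,fy=s,interpolation=cv2.INTER_CUBIC))
E
python3 - <<'E'
from h import *
print(r.sense())
Z=dict(cooker=0,pan_in=.051,knob_grip=.075,pointer=.06,mark=.05,bowl=.008,bowl_rim=.054,coaster=0,salt=0,pepper=0,glass=0,egg0=.03)
for n in("top","scene"):
    f=r.grab_frame(n);save(f,n+".png");print(n,f["eye"],f["attitude"],f["k1"],f["fx"])
    for k,z in Z.items():
        for d in r.pinpoint(f,k)[:3 if k=="egg0" else 1]: print(k,np.round(d["score"],2),np.round(d["location"]),atz(f,*d["location"],z).round(4))
E
```

```text
pics
{'time_s': 0.0, 'qpos': array([-1.32082211e+00,  4.87430360e-02,  9.75531247e-02,  1.62199567e+00,
        8.43963244e-06,  1.44299597e+00]), 'qvel': array([-1.03053614e-03,  3.69344829e-04,  3.50029903e-04,  1.95403840e-04,
       -1.05818517e-05,  1.24594903e-03]), 'tau': array([-4.16777414e-05, -3.38780093e+01,  3.20016038e+01,  2.03570654e-02,
       -1.27324411e-04,  2.84651087e-06]), 'ee_pos': array([ 0.19349353, -0.48741819,  0.24879871]), 'tool_rot': array([-3.08337268e+00, -5.89436672e-01,  2.15722583e-04]), 'contact_force': array([ 0.00801643,  0.35942946, -0.87085669]), 'wrist_torque': array([-0.02084672, -0.04235597, -0.0227782 ]), 'grasp_force': 0.0, 'width': 1.0037423506340257}
top [0.43393191 0.0342656  0.9162883 ] [-2.19445856  2.14156273 -0.11785852] 0.030383942229968163 517.1776628519937
cooker 0.86 [225. 389.] [ 0.5533 -0.0857 -0.    ]
pan_in 0.71 [190. 386.] [ 0.6064 -0.073   0.051 ]
knob_grip 0.82 [281. 415.] [ 0.4528 -0.1196  0.075 ]
pointer 0.83 [287. 427.] [ 0.4435 -0.1424  0.06  ]
mark 0.81 [300. 417.] [ 0.4212 -0.1273  0.05  ]
bowl 0.97 [240. 229.] [0.5
[... 381 characters left out ...]
3] [-0.88375954  2.24227434 -1.34868754] -0.11848638512022266 490.21103206605625
cooker 0.71 [246. 362.] [ 0.5693 -0.0935  0.    ]
pan_in 0.72 [223. 344.] [ 0.6071 -0.0765  0.051 ]
knob_grip 0.71 [229. 410.] [ 0.455  -0.1103  0.075 ]
pointer 0.82 [238. 418.] [ 0.4365 -0.1133  0.06  ]
mark 0.55 [240. 426.] [ 0.4285 -0.1343  0.05  ]
bowl 0.82 [306. 280.] [0.5188 0.1999 0.008 ]
bowl_rim 0.9 [284. 281.] [0.5192 0.1943 0.054 ]
coaster 0.63 [308. 280.] [0.5229 0.1964 0.    ]
salt 0.64 [266. 238.] [0.7013 0.1552 0.    ]
pepper 0.75 [294. 195.] [0.6792 0.2775 0.    ]
glass 0.6 [316. 400.] [0.3501 0.0658 0.    ]
egg0 0.47 [300. 286.] [0.5031 0.1985 0.03  ]
egg0 0.44 [295. 275.] [0.5296 0.2021 0.03  ]
```

View pics/top.png

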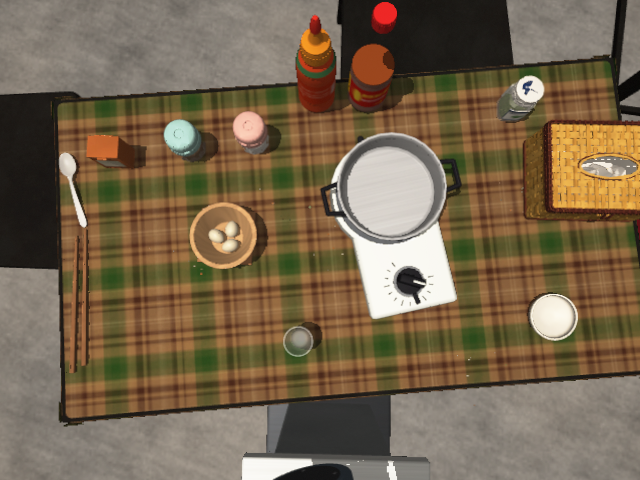

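View pics/scene.png

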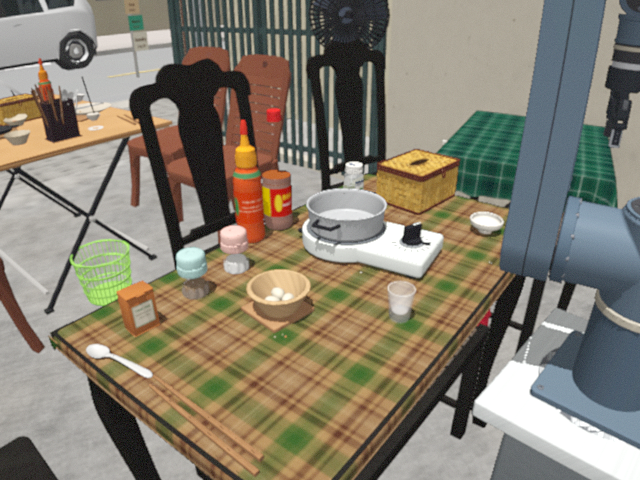

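The top view shows the bowl at about (223, 237), with three eggs at (227, 245), (230, 228) and (214, 236). The pan is at (390, 188), the knob at (409, 281), with the white pointer towards (425, 283) and the black tab at (417, 298). The glass is at (298, 341). The side view agrees.

Next I'll refine the rim circles and angles.

```bash
python3 - <<'E'
from h import *
from scipy.optimize import least_squares
def circ(p,R0):
    s=least_squares(lambda q:np.hypot(p[:,0]-q[0],p[:,1]-q[1])-R0,p[:,:2].mean(0),loss="soft_l1",f_scale=.002);return s.x.round(4),len(p),np.sqrt(np.mean(s.fun**2)).round(4)
for n in("top","scene"):
    f=r.grab_frame(n)
    for k,z0,z1,R0 in(("bowl",.048,.062,.052),("pan_in",.097,.11,.084)):
        t=r.trace(f,k)
        if t:
            p=cloud(f,t[0]["pixels"]);q=p[(p[:,2]>z0)&(p[:,2]<z1)];print(n,k,round(t[0]["score"],2),circ(q,R0),"z99",np.percentile(p[:,2],[1,99]).round(3))
    t=r.trace(f,"knob")
    if t:
        p=cloud(f,t[0]["pixels"]);q=p[p[:,2]>.08]
        c=q[:,:2].mean(0);w,v=np.linalg.eigh(np.cov((q[:,:2]-c).T));print(n,"knobtop",c.round(4),np.degrees(np.arctan2(v[1,1],v[0,1])).round(1),len(q),p[:,2].max())
    for e in r.pinpoint(f,"egg0"): print(n,"egg",round(e["score"],2),atz(f,*e["location"],.028).round(4))
    if n=="top": save(f,"knob.png",(350,230,470,330),6)
E
```

```text
top bowl 0.76 (array([0.5213, 0.1995]), 1184, np.float64(0.0033)) z99 [0.007 0.056]
top pan_in 0.82 (array([ 0.6028, -0.0764]), 1214, np.float64(0.0019)) z99 [0.024 0.103]
top knobtop [ 0.4525 -0.1134] 75.1 225 0.0885962272726174
top egg 0.62 [0.5058 0.1971 0.028 ]
top egg 0.53 [0.5311 0.1913 0.028 ]
top egg 0.49 [0.523  0.2236 0.028 ]
scene bowl 0.74 (array([0.5181, 0.2032]), 663, np.float64(0.0029)) z99 [0.013 0.054]
scene pan_in 0.65 (array([ 0.6009, -0.0727]), 462, np.float64(0.002)) z99 [0.01  0.102]
scene knobtop [ 0.4498 -0.1085] 73.5 75 0.08684688916716449
scene egg 0.66 [0.5337 0.1964 0.028 ]
scene egg 0.52 [ 0.4714 -0.1668  0.028 ]
scene egg 0.47 [0.5205 0.2156 0.028 ]
scene egg 0.4 [0.4966 0.2007 0.028 ]
```

View pics/knob.png

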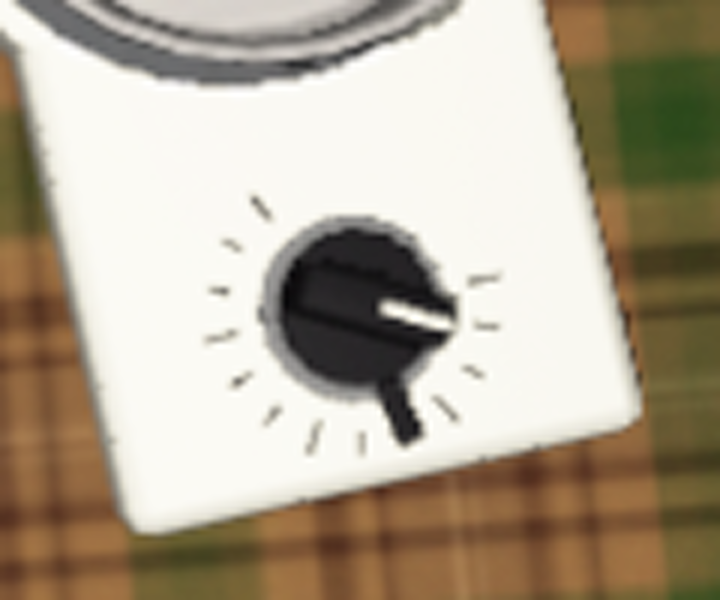

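The tab points from crop (355, 308) towards (410, 440). The white pointer runs from (380, 308) to (455, 322), so the knob needs a clockwise turn of about 55°.

First I'll go above the near (-y) rim of the bowl.

Call:
{"api": "send_rows", "payload": {
  "targets": [
    [2.8,[53.8,-47.4,0],-158],
    [2.8,[53.8,-47.4,0],-158],
    [2.8,[53.8,-47.4,0],-158],
    [2.8,[53.8,-47.4,0],-158],
    [2.8,[53.8,-47.4,0],-158],
    [2.8,[53.8,-47.4,0],-158],
    [2.8,[53.8,-47.4,0],-158],
    [2.8,[53.8,-47.4,0],-158],
    [2.8,[53.8,-47.4,0],-158],
    [2.8,[53.8,-47.4,0],-158]
  ],
  "newtons": 25
}}

```text
time_s: 2.63
ee_pos: [0.3831, -0.1147, 0.2504]
tool_rot: [2.15, 2.289, 0.001]
contact_force: [0.9, -0.6, -0.1]
width: 0.325
grasp_force: 0.0
```

```bash
cat >> h.py <<'E'
def go(x,y,z,psi):
    "tool shift (cm) and turn (deg) from the current pose to world x,y,z with tool x at heading psi"
    s=r.sense();T=R.from_rotvec(s["tool_rot"]).as_matrix();d=T.T@(np.array([x,y,z])-s["ee_pos"])*100
    h=np.degrees(np.arctan2(T[1,0],T[0,0]));t=(h-psi+180)%360-180
    print("t",round(s["time_s"],2),"pos",s["ee_pos"].round(4),"psi",h.round(1),"q",s["qpos"].round(2),"F",s["contact_force"].round(1),"w",round(s["width"],3),"g",round(s["grasp_force"],1))
    print(" shift",d.round(2),"turn",t.round(1))
E
python3 -c "
from h import *
go(.519,.151,.12,180)"
```

```text
t 2.63 pos [ 0.3831 -0.1147  0.2504] psi 93.6 q [-0.46 -0.28 -0.2   1.65 -0.    1.05] F [ 0.9 -0.6 -0.1] w 0.325 g 0.0
 shift [25.68 15.21 13.04] turn -86.4
```

Call:
{"api": "send_rows", "payload": {
  "targets": [
    [2.8,[25.7,15.2,6],-86],
    [2.8,[25.7,15.2,6],-86],
    [2.8,[25.7,15.2,6],-86],
    [2.8,[25.7,15.2,6],-86],
    [2.8,[25.7,15.2,6],-86],
    [2.8,[25.7,15.2,6],-86],
    [2.8,[25.7,15.2,6],-86],
    [2.8,[25.7,15.2,10],-86],
    [2.8,[25.7,15.2,13],-86],
    [2.8,[25.7,15.2,13],-86]
  ]
}}

```text
time_s: 3.47
ee_pos: [0.5138, 0.1492, 0.1106]
tool_rot: [-0.397, -3.101, 0.007]
contact_force: [-2.4, -0.7, -1.4]
width: 0.33
grasp_force: 0.0
```

```bash
python3 -c "
from h import *
go(.519,.151,.054,180)"
```

```text
t 3.47 pos [0.5138 0.1492 0.1106] psi 165.4 q [ 0.16  0.11 -0.12  1.36  0.    0.41] F [-2.4 -0.7 -1.4] w 0.33 g 0.0
 shift [-0.54  0.35  5.65] turn -14.6
```

Call:
{"api": "send_rows", "payload": {
  "targets": [
    [2.8,[0,0,0],-14.4],
    [2.8,[0,0,0],-14.4],
    [2.8,[0,0,0],-14.4],
    [2.8,[0,0,0],-14.4]
  ]
}}

```text
time_s: 3.8
ee_pos: [0.5198, 0.1487, 0.12]
tool_rot: [0.024, 3.141, 0.0]
contact_force: [-0.1, -0.0, 0.4]
width: 0.327
grasp_force: 0.0
```

```bash
python3 -c "
from h import *
go(.519,.151,.054,180)
f=r.grab_frame('scene'); save(f,'pre.png',(200,200,360,340),5)"
```

```text
t 3.8 pos [0.5198 0.1487 0.12  ] psi 179.1 q [ 0.15  0.1  -0.11  1.37  0.    0.17] F [-0.1 -0.   0.4] w 0.327 g 0.0
 shift [0.08 0.23 6.6 ] turn -0.9
```

View pics/pre.png

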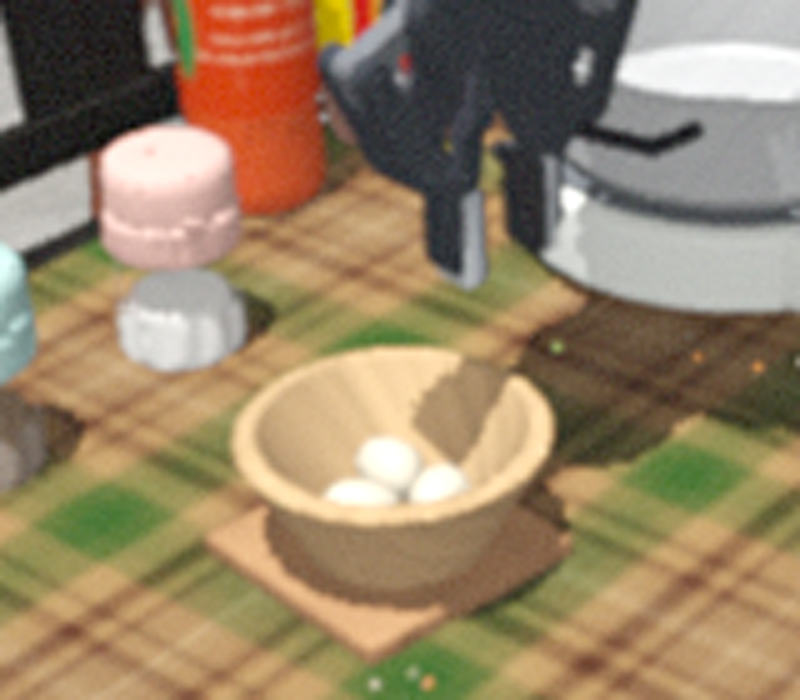

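The gripper is above the near-pan rim of the bowl, with its fingers at about (490, 230) in the crop. The eggs sit low in the middle, clear of the inner finger. Next I'll descend and pinch.

Call:
{"api": "send_rows", "payload": {
  "targets": [
    [2.8,[0,0.2,3],0],
    [2.8,[0,0.2,5],0],
    [2.8,[0,0.2,6.5],0],
    [2.8,[0,0.2,6.5],0],
    [0,[0,0.2,6.5],0],
    [0,[0,0.2,6.5],0],
    [0,[0,0.2,6.5],0],
    [0,[0,0.2,6.5],0],
    [0,[0,0.2,6.5],0],
    [0,[0,0.2,6.5],0]
  ],
  "newtons": 40
}}

```text
time_s: 4.68
ee_pos: [0.5213, 0.152, 0.0587]
tool_rot: [0.019, 3.137, 0.006]
contact_force: [-2.7, 1.5, 6.0]
width: 0.156
grasp_force: 35.3
```

Call:
{"api": "send_rows", "payload": {
  "targets": [
    [0,[0,0,-1],0],
    [0,[0,0,-2],0],
    [0,[0,0,-4],0],
    [0,[0,0,-6],0],
    [0,[0,0,-8],0],
    [0,[0,0,-10],0],
    [0,[0,0,-12.5],0],
    [0,[0,0,-12.5],0]
  ]
}}

```text
time_s: 5.35
ee_pos: [0.523, 0.1502, 0.1872]
tool_rot: [0.021, 3.13, -0.001]
contact_force: [0.9, -0.1, -0.6]
width: 0.068
grasp_force: 40.7
```

```bash
python3 -c "
from h import *
go(.4,-.113,.18,180)
f=r.grab_frame('scene'); save(f,'lift.png',(180,150,380,320),4)"
```

```text
t 5.35 pos [0.523  0.1502 0.1872] psi 179.2 q [ 0.16  0.08  0.01  1.49 -0.    0.17] F [ 0.9 -0.1 -0.6] w 0.068 g 40.7
 shift [ 11.96 -26.48   0.6 ] turn -0.8
```

View pics/lift.png

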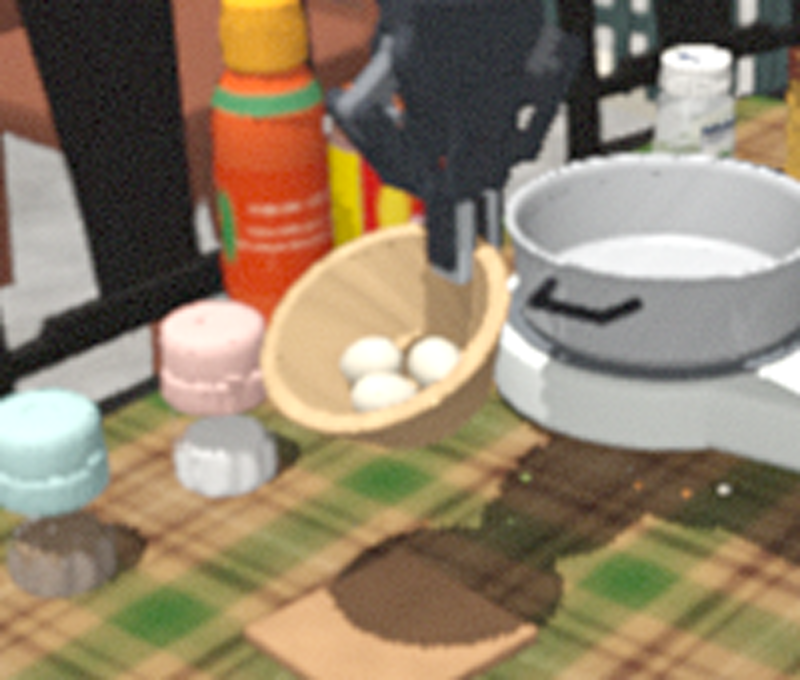

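The bowl is lifted with its far side tilted down about 28°, as expected, and all three eggs are inside at about (400, 370) in the crop. I can't tilt the tool, so I'll hook the bowl's foot on the pan's near rim and drive forward to pivot the bowl about the pinch.

First I'll carry it to the knob side of the pan.

Call:
{"api": "send_rows", "payload": {
  "targets": [
    [0,[0.3,-1,-1],0],
    [0,[0.8,-3,-1.3],0],
    [0,[1.3,-5.5,-1.3],0],
    [0,[1.8,-8,-1.3],0],
    [0,[2.3,-10.5,-1.3],0],
    [0,[2.8,-13,-1.3],0],
    [0,[3.3,-15.5,-1.3],0],
    [0,[3.8,-18,-1.3],0],
    [0,[4.3,-20.5,-1.3],0],
    [0,[4.8,-22.5,-1.3],0]
  ]
}}

```text
time_s: 6.23
ee_pos: [0.467, -0.0761, 0.1918]
tool_rot: [-0.022, -3.138, 0.002]
contact_force: [1.4, -0.4, -1.0]
width: 0.065
grasp_force: 40.7
```

Call:
{"api": "send_rows", "payload": {
  "targets": [
    [0,[0.3,-2,0],0],
    [0,[0.5,-3,0],0],
    [0,[0.5,-4,0],0],
    [0,[0.5,-4,0],0],
    [0,[0.5,-4,0],0]
  ],
  "newtons": 30
}}

```text
time_s: 6.65
ee_pos: [0.4632, -0.1136, 0.1926]
tool_rot: [-0.021, -3.141, -0.001]
contact_force: [-0.4, 0.5, -0.4]
width: 0.072
grasp_force: 40.7
```

```bash
python3 -c "
from h import *
go(.475,-.115,.165,180)
f=r.grab_frame('scene'); save(f,'at.png',(260,100,460,270),4)"
```

```text
t 6.65 pos [ 0.4632 -0.1136  0.1926] psi 179.2 q [-0.38 -0.08 -0.14  1.51  0.   -0.37] F [-0.4  0.5 -0.4] w 0.072 g 40.7
 shift [-1.18 -0.12  2.76] turn -0.8
```

View pics/at.png

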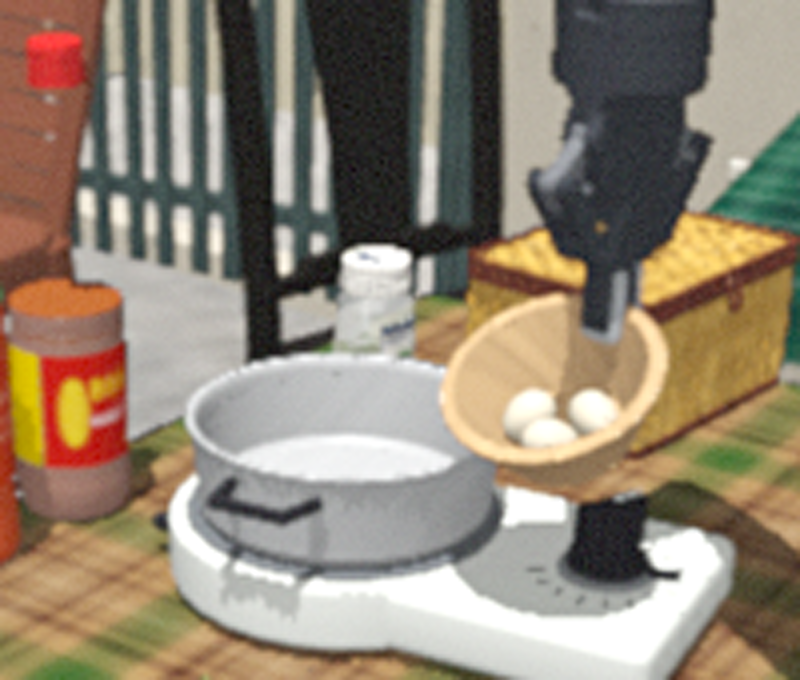

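The bowl is on the knob side of the pan, with the pan rim at crop (460, 440) directly ahead of it and the eggs inside. Now I'll lower it and push the foot against the rim.

Call:
{"api": "send_rows", "payload": {
  "targets": [
    [0,[-0.5,0,1.4],0],
    [0,[-0.8,0,2.7],0],
    [0,[-0.8,0,2.7],0],
    [0,[-1.6,0,2.7],0],
    [0,[-2.4,0,2.7],0],
    [0,[-3.2,0,2.7],0],
    [0,[-4.0,0,2.7],0],
    [0,[-4.6,0,2.7],0],
    [0,[-5.2,0,2.7],0],
    [0,[-5.2,0,2.7],0]
  ],
  "newtons": 25
}}

```text
time_s: 7.53
ee_pos: [0.5156, -0.1135, 0.1716]
tool_rot: [0.016, 3.14, -0.0]
contact_force: [-8.8, 1.7, 15.9]
width: 0.071
grasp_force: 59.4
```

```bash
python3 -c "
from h import *
go(.55,-.115,.162,180)
f=r.grab_frame('scene'); save(f,'tilt1.png',(260,100,460,270),4)"
```

```text
t 7.53 pos [ 0.5156 -0.1135  0.1716] psi 179.4 q [-0.34  0.05 -0.05  1.47  0.   -0.33] F [-8.8  1.7 15.9] w 0.071 g 59.4
 shift [-3.44 -0.12  0.97] turn -0.6
```

View pics/tilt1.png

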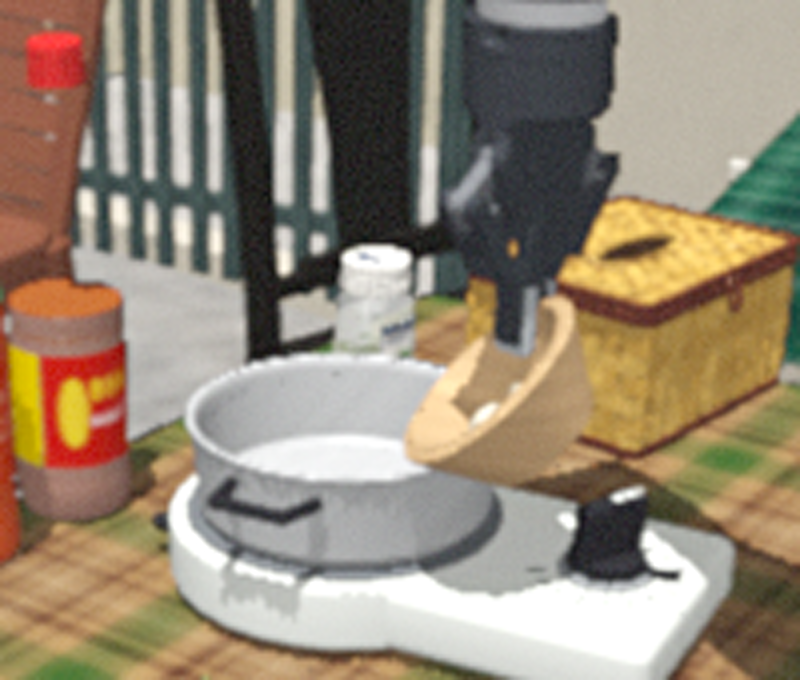

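It's pivoting well: the bowl's leading lip is over the pan at crop (410, 450) and the eggs are still inside. I'll keep pushing forward.

Call:
{"api": "send_rows", "payload": {
  "targets": [
    [0,[-0.7,0,0],0],
    [0,[-1.4,0,0],0],
    [0,[-2.1,0,0],0],
    [0,[-2.8,0,0.2],0],
    [0,[-3.5,0,0.5],0],
    [0,[-4.2,0,0.8],0],
    [0,[-4.8,0,1.1],0],
    [0,[-5.3,0,1.4],0],
    [0,[-5.3,0,1.4],0],
    [0,[-5.3,0,1.4],0]
  ]
}}

```text
time_s: 8.42
ee_pos: [0.5723, -0.1155, 0.1572]
tool_rot: [0.018, 3.132, -0.004]
contact_force: [2.4, -1.5, 8.1]
width: 0.067
grasp_force: 52.7
```

```bash
python3 -c "
from h import *
go(.57,-.115,.152,180)
f=r.grab_frame('scene'); save(f,'tilt2.png',(260,100,460,270),4)
for k in ('egg0',):
  for e in r.pinpoint(f,k): print(e['score'],e['location'])"
```

```text
t 8.42 pos [ 0.5723 -0.1155  0.1572] psi 179.3 q [-0.31  0.19  0.07  1.44  0.   -0.3 ] F [ 2.4 -1.5  8.1] w 0.067 g 52.7
 shift [0.24 0.05 0.52] turn -0.7
0.41 [208.4, 356.1]
0.38 [291.0, 197.3]
```

View pics/tilt2.png

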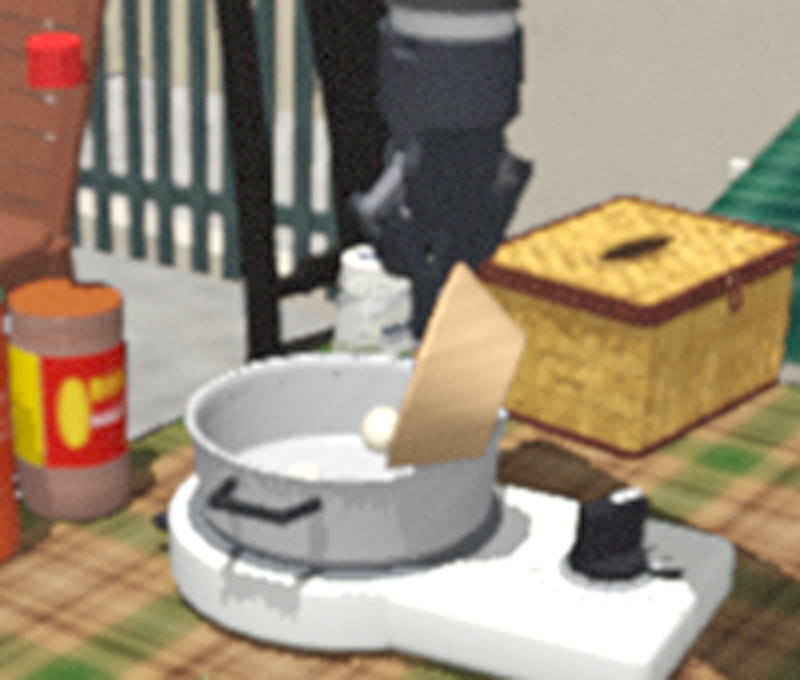

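The bowl is nearly on its side over the rim, and two eggs show in the pan at (380, 425) and (305, 468). I'll push a little farther so the last one falls, then check with the top camera.

Call:
{"api": "send_rows", "payload": {
  "targets": [
    [0,[-0.4,0,0.4],0],
    [0,[-0.8,0,0.8],0],
    [0,[-0.8,0,0.8],0],
    [0,[-0.4,0,0.8],0],
    [0,[-0.8,0,0.8],0],
    [0,[-0.8,0,0.8],0]
  ]
}}

```text
time_s: 9.02
ee_pos: [0.5802, -0.1155, 0.1498]
tool_rot: [0.018, 3.132, -0.004]
contact_force: [0.2, -0.8, 10.4]
width: 0.074
grasp_force: 64.0
```

```bash
python3 -c "
from h import *
go(.57,-.115,.152,180)
for n in('top','scene'):
  f=r.grab_frame(n)
  for e in r.pinpoint(f,'egg0'): print(n,round(e['score'],2),np.round(e['location']),atz(f,*e['location'],.063).round(3))
  for e in r.trace(f,'egg0'): print('  trace',round(e['score'],2),e['extent'],np.median(cloud(f,e['pixels']),0).round(3))
"
```

```text
t 9.02 pos [ 0.5802 -0.1155  0.1498] psi 179.3 q [-0.31  0.21  0.08  1.43  0.   -0.3 ] F [ 0.2 -0.8 10.4] w 0.074 g 64.0
 shift [ 1.02  0.04 -0.23] turn -0.7
top 0.71 [188. 364.] [ 0.605 -0.035  0.063]
top 0.69 [188. 347.] [ 0.606 -0.006  0.063]
top 0.63 [146. 191.] [0.671 0.257 0.063]
top 0.44 [159. 372.] [ 0.656 -0.048  0.063]
  trace 0.69 [345.2, 182.1, 357.1, 196.5] [ 0.603 -0.015  0.07 ]
  trace 0.65 [360.1, 182.9, 374.3, 199.8] [ 0.601 -0.038  0.069]
  trace 0.48 [365.2, 149.7, 376.9, 160.8] [ 0.66  -0.044  0.07 ]
  trace 0.4 [298.9, 189.0, 440.3, 278.4] [ 0.528 -0.051  0.045]
```

All three eggs are in the pan. Now I'll right the bowl by lifting, shifting left, and dragging its lip back over the pan rim.

Call:
{"api": "send_rows", "payload": {
  "targets": [
    [0,[0,0,-1.5],0],
    [0,[0,1.5,-3],0],
    [0,[1,3,-3],0],
    [0,[2.5,3.5,-3],0],
    [0,[3,3.5,-2.3],0],
    [0,[3,3.5,-1.9],0]
  ]
}}

```text
time_s: 9.82
ee_pos: [0.5473, -0.0789, 0.1647]
tool_rot: [0.017, 3.139, -0.001]
contact_force: [-0.7, -3.0, 13.5]
width: 0.073
grasp_force: 57.9
```

Call:
{"api": "send_rows", "payload": {
  "targets": [
    [0,[0.7,0,0],0],
    [0,[1.4,0,0],0],
    [0,[2.1,0,0],0],
    [0,[2.8,0,0.1],0],
    [0,[3.4,0,0.3],0],
    [0,[3.9,0,0.6],0],
    [0,[4.3,0,1.0],0],
    [0,[4.3,0,1.0],0]
  ]
}}

```text
time_s: 10.48
ee_pos: [0.5023, -0.079, 0.1516]
tool_rot: [-0.02, -3.139, -0.001]
contact_force: [-0.2, 0.6, -1.9]
width: 0.07
grasp_force: 54.6
```

```bash
python3 -c "
from h import *
go(.49,-.08,.148,180)
f=r.grab_frame('scene'); save(f,'right1.png',(260,100,460,270),4)"
```

```text
t 10.48 pos [ 0.5023 -0.079   0.1516] psi 179.3 q [-0.29  0.01 -0.14  1.43 -0.   -0.28] F [-0.2  0.6 -1.9] w 0.07 g 54.6
 shift [ 1.23 -0.12  0.36] turn -0.7
```

View pics/right1.png

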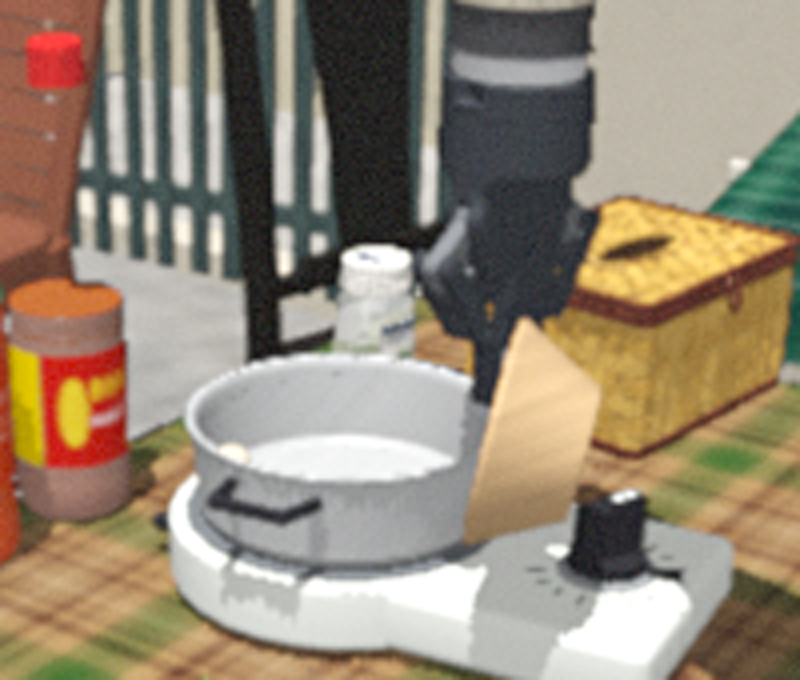

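The lip slipped off the rim, so the bowl is still on its side outside the pan at crop (530, 430). Two things were wrong: the mouth actually faces about 28° left of the push direction, and I caught the pan rim obliquely. I'll raise it, turn the tool 43° so the lip meets the rim square on, and try again.

Call:
{"api": "send_rows", "payload": {
  "targets": [
    [0,[1,0,-1],0],
    [0,[1.5,0,-3.5],0],
    [0,[1.5,0,-5],6],
    [0,[1,-0.8,-5],13],
    [0,[0.4,-1.7,-5],20],
    [0,[0.4,-1.7,-5],27],
    [0,[0.4,-1.7,-5],34],
    [0,[0.4,-1.7,-5],41],
    [0,[0.4,-1.7,-5],43],
    [0,[0.4,-1.7,-5],43]
  ],
  "newtons": 20
}}

```text
time_s: 11.37
ee_pos: [0.5, -0.0963, 0.2029]
tool_rot: [1.17, 2.915, -0.0]
contact_force: [0.3, -0.3, -1.9]
width: 0.07
grasp_force: 54.6
```

```bash
cat >> h.py <<'E'
def bowlpose(names=("top","scene")):
    "bowl axis from depth: fit plane to rim? report mask cloud extents"
    for n in names:
        f=r.grab_frame(n);t=r.trace(f,"bowl")
        if t:
            p=cloud(f,t[0]["pixels"]);print(n,round(t[0]["score"],2),"lo",np.percentile(p,1,0).round(3),"hi",np.percentile(p,99,0).round(3))
            q=p[p[:,2]<np.percentile(p[:,2],4)];print("   lowest",q.mean(0).round(4))
E
python3 -c "
from h import *
go(.498,-.096,.171,136)
bowlpose()"
```

```text
t 11.37 pos [ 0.5    -0.0963  0.2029] psi 136.3 q [-0.32  0.   -0.04  1.53 -0.    0.44] F [ 0.3 -0.3 -1.9] w 0.07 g 54.6
 shift [ 0.16 -0.11  3.19] turn 0.3
top 0.63 lo [ 0.46  -0.08   0.043] hi [0.53  0.007 0.249]
   lowest [ 0.5128 -0.0386  0.0765]
scene 0.73 lo [ 0.457 -0.077  0.149] hi [0.523 0.012 0.248]
   lowest [ 0.5677 -0.1145  0.1237]
```

Call:
{"api": "send_rows", "payload": {
  "targets": [
    [0,[0,0,1.5],0],
    [0,[0,0,2.8],0],
    [0,[0,0,3.2],0],
    [0,[0,0,3.5],0],
    [0,[0,0,3.5],0]
  ]
}}

```text
time_s: 11.98
ee_pos: [0.4993, -0.0961, 0.1675]
tool_rot: [-1.169, -2.915, 0.0]
contact_force: [0.0, -0.3, -1.3]
width: 0.073
grasp_force: 54.6
```

```bash
python3 -c "
from h import *
go(.498,-.096,.171,136)
f=r.grab_frame('scene');t=r.trace(f,'bowl')[0]['pixels']
import numpy as np
m=cv2.erode(t.astype(np.uint8),np.ones((3,3)))>0
p=cloud(f,m)
s=np.array(r.sense()['ee_pos']);T=R.from_rotvec(r.sense()['tool_rot']).as_matrix()
q=(p-s)@T; q[:,0]*=-1; q[:,2]*=-1   # u,v,z
q=q[(abs(q)<.13).all(1)]
for a in np.arange(-.08,.06,.01):
  k=q[(q[:,2]>a)&(q[:,2]<a+.01)]
  if len(k)>5: print(a.round(2),len(k),'u',np.percentile(k[:,0],[2,98]).round(3),'v',np.percentile(k[:,1],[2,98]).round(3))
"
```

```text
t 11.98 pos [ 0.4993 -0.0961  0.1675] psi 136.3 q [-0.32  0.   -0.11  1.46 -0.    0.44] F [ 0.  -0.3 -1.3] w 0.073 g 54.6
 shift [ 0.1  -0.09 -0.35] turn 0.3
-0.06 10 u [-0.059 -0.045] v [0.051 0.074]
-0.05 90 u [-0.076 -0.054] v [0.017 0.079]
-0.04 144 u [-0.082 -0.056] v [0.008 0.085]
-0.03 201 u [-0.086 -0.056] v [0.002 0.089]
-0.02 202 u [-0.087 -0.058] v [0.001 0.091]
-0.01 231 u [-0.087 -0.06 ] v [0.001 0.089]
-0.0 247 u [-0.086 -0.06 ] v [0.001 0.088]
0.01 280 u [-0.082 -0.048] v [0.004 0.084]
0.02 251 u [-0.073 -0.034] v [0.007 0.077]
0.03 196 u [-0.063 -0.032] v [0.014 0.069]
0.04 40 u [-0.054 -0.038] v [0.027 0.057]
```

The depth profile shows the bowl fully on its side, mouth vertical and foot level, with the lip about 63 mm below the TCP. Dragging can't right it with this much grip friction. Instead I'll set it down on its side at the coaster, with the mouth towards the cooker, release it and push the upper rim over so it stands up on the coaster.

Call:
{"api": "send_rows", "payload": {
  "targets": [
    [0,[1.5,0,-2],0],
    [0,[3,1,-3.5],3],
    [0,[5,3,-3.5],10],
    [0,[7,5,-3.5],17],
    [0,[9,7,-3.5],24],
    [0,[11,9,-3.5],31],
    [0,[13,11,-3.5],38],
    [0,[14.4,12.8,-3.5],45],
    [0,[14.4,12.8,-3.5],52],
    [0,[14.4,12.8,-3.5],59]
  ]
}}

```text
time_s: 12.92
ee_pos: [0.4844, 0.0975, 0.2041]
tool_rot: [2.456, 1.958, 0.002]
contact_force: [0.6, 0.5, -2.1]
width: 0.069
grasp_force: 54.4
```

Call:
{"api": "send_rows", "payload": {
  "targets": [
    [0,[0,0,0],0.8],
    [0,[0,0,0],0.8],
    [0,[0,0,0],0.8]
  ]
}}

```text
time_s: 13.17
ee_pos: [0.4843, 0.0957, 0.2035]
tool_rot: [2.465, 1.947, 0.001]
contact_force: [-0.2, -0.6, -2.4]
width: 0.071
grasp_force: 54.4
```

```bash
python3 -c "
from h import *
go(.483,.096,.066,77)
f=r.grab_frame('top')
for k in('coaster','bowl'):
  for t in r.trace(f,k)[:1]:
    p=cloud(f,t['pixels']);a=cv2.minAreaRect((p[(p[:,2]<.02)][:,:2]*1000).astype(np.float32)) if k=='coaster' else 0
    print(k,t['score'],np.percentile(p,[2,98],axis=0).round(3),a)
for e in r.pinpoint(f,'coaster'): print(atz(f,*e['location'],0),e['score'])
f=r.grab_frame('scene')
for e in r.pinpoint(f,'coaster'): print(atz(f,*e['location'],0),e['score'])
p=cloud(f,cv2.erode(r.trace(f,'bowl')[0]['pixels'].astype(np.uint8),np.ones((3,3)))>0)
s=r.sense();T=R.from_rotvec(s['tool_rot']).as_matrix()
q=(p-s['ee_pos'])@T; q[:,0]*=-1; q[:,2]*=-1
q=q[(abs(q)<.13).all(1)]
for a in np.arange(-.08,.06,.01):
  k=q[(q[:,2]>a)&(q[:,2]<a+.01)]
  if len(k)>5: print(a.round(2),len(k),'u',np.percentile(k[:,0],[2,98]).round(3),'v',np.percentile(k[:,1],[2,98]).round(3))
save(f,'lying.png',(150,120,400,320),3)
"
```

```text
t 13.17 pos [0.4843 0.0957 0.2035] psi 76.6 q [ 0.06 -0.04 -0.08  1.53 -0.    1.86] F [-0.2 -0.6 -2.4] w 0.071 g 54.4
 shift [-0.   -0.15 13.75] turn -0.4
[0.52706231 0.19335986 0.        ] 0.79
-0.05 56 u [-0.07  -0.014] v [0.005 0.035]
-0.04 188 u [-0.078 -0.01 ] v [-0.002  0.041]
-0.03 233 u [-0.081 -0.009] v [-0.006  0.045]
-0.02 255 u [-0.083 -0.016] v [-0.008  0.045]
-0.01 270 u [-0.084 -0.018] v [-0.008  0.044]
-0.0 288 u [-0.084 -0.018] v [-0.006  0.049]
0.01 377 u [-0.08  -0.015] v [-0.003  0.065]
0.02 362 u [-0.072 -0.019] v [0.001 0.069]
0.03 265 u [-0.062 -0.025] v [0.008 0.062]
0.04 69 u [-0.053 -0.032] v [0.018 0.053]
```

Call:
{"api": "send_rows", "payload": {
  "targets": [
    [0,[0,0,3],0],
    [0,[0,0,6],0],
    [0,[0,0,9],0],
    [0,[0,0,11.5],0],
    [0,[0,0,12.8],0],
    [0,[0,0,13.3],0],
    [0,[0,0,13.6],0],
    [0,[0,0,13.6],0]
  ]
}}

```text
time_s: 14.18
ee_pos: [0.4842, 0.0958, 0.0672]
tool_rot: [2.467, 1.945, 0.0]
contact_force: [1.2, -0.2, -1.3]
width: 0.071
grasp_force: 54.5
```

```bash
python3 -c "
from h import *
go(.483,.096,.066,77)
f=r.grab_frame('scene'); save(f,'lying.png',(180,170,380,320),4)"
```

```text
t 14.18 pos [0.4842 0.0958 0.0672] psi 76.5 q [ 0.06  0.01 -0.31  1.26  0.    1.87] F [ 1.2 -0.2 -1.3] w 0.071 g 54.5
 shift [-0.01 -0.12  0.12] turn -0.5
```

View pics/lying.png

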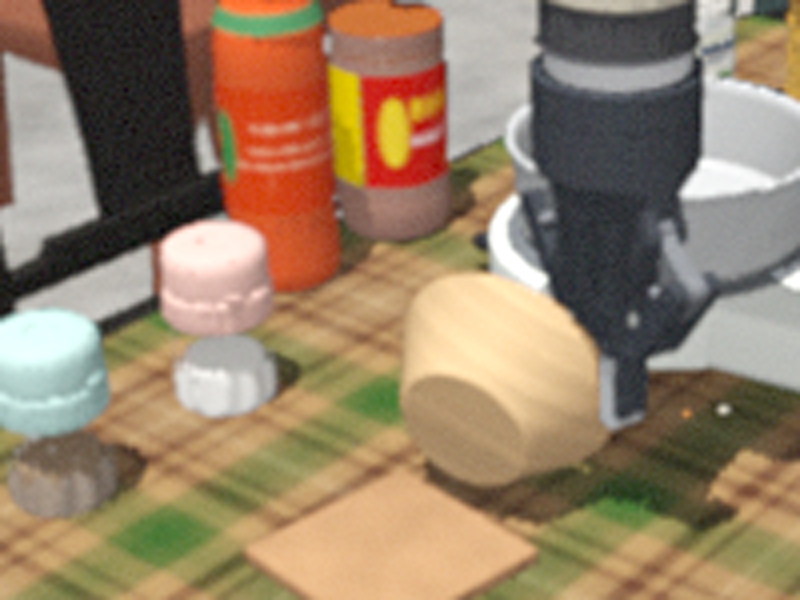

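The bowl hangs on its side at crop (500, 380), foot facing the coaster (whose centre is at (392, 550)) and just above the table. I'll lower it to contact and release.

Call:
{"api": "send_rows", "payload": {
  "targets": [
    [0,[0,0,0.3],0],
    [0,[0,0,0.5],0],
    [0,[0,0,0.5],0]
  ]
}}

```text
time_s: 14.48
ee_pos: [0.4852, 0.096, 0.063]
tool_rot: [2.466, 1.944, 0.004]
contact_force: [-0.4, 0.1, -0.3]
width: 0.072
grasp_force: 54.9
```

```bash
python3 -c "
from h import *
go(.483,.096,.066,77)"
```

```text
t 14.48 pos [0.4852 0.096  0.063 ] psi 76.5 q [ 0.06  0.01 -0.31  1.24  0.    1.87] F [-0.4  0.1 -0.3] w 0.072 g 54.9
 shift [-0.05 -0.22 -0.3 ] turn -0.5
```

Call:
{"api": "send_rows", "payload": {
  "targets": [
    [1.5,[0,0,0.1],0],
    [2.2,[0,0,0.1],0],
    [3,[0,0,0.1],0],
    [3.5,[0,0,0.1],0],
    [3.5,[0,0,0.1],0],
    [3.5,[0,0,0.1],0],
    [3.5,[0,0,0.1],0],
    [3.5,[0,0,0.1],0]
  ]
}}

```text
time_s: 15.15
ee_pos: [0.484, 0.0958, 0.061]
tool_rot: [-2.467, -1.945, 0.0]
contact_force: [-0.7, -1.5, 0.3]
width: 0.41
grasp_force: 0.8
```

```bash
cat >> h.py <<'E'
def bowl():
    for n in("top","scene"):
        f=r.grab_frame(n)
        for k in("bowl","bowl_rim"):
            for e in r.pinpoint(f,k)[:1]: print(n,k,round(e["score"],2),np.round(e["location"]),atz(f,*e["location"],.03).round(3))
        for t in r.trace(f,"bowl")[:1]:
            p=cloud(f,cv2.erode(t["pixels"].astype(np.uint8),np.ones((3,3)))>0);print(" trace",round(t["score"],2),len(p))
            for a in np.arange(0,.14,.015):
                k=p[(p[:,2]>=a)&(p[:,2]<a+.015)]
                if len(k)>8: print("  z",a.round(3),len(k),"x",np.percentile(k[:,0],[3,97]).round(3),"y",np.percentile(k[:,1],[3,97]).round(3))
E
python3 -c "
from h import *
go(.483,.096,.066,77)
bowl()"
```

```text
t 15.15 pos [0.484  0.0958 0.061 ] psi 76.5 q [ 0.06  0.01 -0.32  1.24 -0.    1.87] F [-0.7 -1.5  0.3] w 0.41 g 0.8
 shift [-0.  -0.1 -0.5] turn -0.5
scene bowl 0.72 [301. 300.] [0.482 0.184 0.03 ]
scene bowl_rim 0.7 [276. 307.] [0.531 0.118 0.03 ]
 trace 0.78 1731
  z 0.015 364 x [0.463 0.537] y [0.12  0.197]
  z 0.03 677 x [0.456 0.546] y [0.109 0.201]
  z 0.045 470 x [0.448 0.551] y [0.118 0.206]
  z 0.06 219 x [0.456 0.538] y [0.175 0.208]
```

The bowl swung upright by itself on release and is now leaning on the coaster's edge. I'll rise clear and measure it.

Call:
{"api": "send_rows", "payload": {
  "targets": [
    [3.5,[0,0,-1],0],
    [3.5,[0,0,-3],0],
    [3.5,[0,0,-6],0],
    [3.5,[2,-5,-10],0],
    [3.5,[-5,-9,-14],0],
    [3.5,[-8,-12,-14],0],
    [3.5,[-8,-12,-14],0]
  ]
}}

```text
time_s: 16.13
ee_pos: [0.3607, 0.0542, 0.1984]
tool_rot: [2.463, 1.947, 0.005]
contact_force: [0.3, -1.2, 0.9]
width: 0.406
grasp_force: 0.0
```

```bash
python3 -c "
from h import *
go(.5,.1,.12,180)
bowl()
for n in('top','scene'):
  f=r.grab_frame(n)
  for k in('coaster','salt','pepper','glass'):
    for e in r.pinpoint(f,k)[:1]: print(n,k,round(e['score'],2),np.round(e['location']),atz(f,*e['location'],.0).round(3))
"
```

```text
t 16.13 pos [0.3607 0.0542 0.1984] psi 76.6 q [-0.04 -0.39 -0.38  1.57  0.    1.77] F [ 0.3 -1.2  0.9] w 0.406 g 0.0
 shift [ 7.67 12.47  7.89] turn -103.4
top bowl 0.65 [248. 249.] [0.503 0.157 0.03 ]
top bowl_rim 0.59 [249. 248.] [0.501 0.159 0.03 ]
 trace 0.85 3255
  z 0.0 589 x [0.478 0.527] y [0.139 0.188]
  z 0.015 774 x [0.47  0.535] y [0.131 0.196]
  z 0.03 760 x [0.461 0.543] y [0.123 0.205]
  z 0.045 1132 x [0.451 0.553] y [0.113 0.213]
scene bowl_rim 0.95 [280. 305.] [0.526 0.129 0.03 ]
 trace 0.25 856
  z 0.0 98 x [0.673 0.699] y [0.151 0.186]
  z 0.015 214 x [0.675 0.712] y [0.149 0.185]
  z 0.045 81 x [0.67  0.696] y [0.155 0.188]
  z 0.06 169 x [0.671 0.699] y [0.15  0.188]
  z 0.075 285 x [0.673 0.707] y [0.148 0.186]
top coaster 0.97 [239. 227.] [0.52  0.201 0.   ]
top salt 0.94 [140. 253.] [0.702 0.162 0.   ]
top pepper 0.61 [146. 192.] [0.687 0.272 0.   ]
scene salt 0.79 [269. 236.] [0.694 0.165 0.   ]
scene pepper 0.97 [292. 194.] [0.683 0.276 0.   ]
scene glass 0.87 [318. 399.] [0.347 0.071 0.   ]
```

The bowl is upright at about (0.502, 0.163), not yet on the coaster, which is at (0.520, 0.200). The bystanders haven't moved. I'll re-pinch the -y rim and place it properly.

Call:
{"api": "send_rows", "payload": {
  "targets": [
    [2.8,[8.7,12.5,0],-103],
    [2.8,[8.7,12.5,0],-103],
    [2.8,[8.7,12.5,0],-103],
    [2.8,[8.7,12.5,0],-103],
    [2.8,[8.7,12.5,0],-103],
    [2.8,[8.7,12.5,2],-103],
    [2.8,[8.7,12.5,5],-103],
    [2.8,[8.7,12.5,7],-103],
    [2.8,[8.7,12.5,7],-103],
    [2.8,[8.7,12.5,7],-103]
  ],
  "newtons": 20
}}

```text
time_s: 17.87
ee_pos: [0.5011, 0.1092, 0.1232]
tool_rot: [-0.853, -3.019, 0.003]
contact_force: [-0.3, -0.1, 0.5]
width: 0.331
grasp_force: 0.0
```

Call:
{"api": "send_rows", "payload": {
  "targets": [
    [2.8,[0,0,0],-7],
    [2.8,[0,0,0],-14],
    [2.8,[0,0,0],-21],
    [2.8,[0,0,0],-28],
    [2.8,[0,0,0],-32],
    [2.8,[0,0,0],-32],
    [2.8,[0,0,0],-32]
  ]
}}

```text
time_s: 18.45
ee_pos: [0.5029, 0.1093, 0.1259]
tool_rot: [-0.0, -3.142, -0.0]
contact_force: [-1.1, 1.2, 0.3]
width: 0.331
grasp_force: 0.0
```

```bash
python3 -c "
from h import *
go(.502,.114,.053,180)"
```

```text
t 18.45 pos [0.5029 0.1093 0.1259] psi 180.0 q [ 0.08  0.03 -0.17  1.37  0.    0.08] F [-1.1  1.2  0.3] w 0.331 g 0.0
 shift [0.09 0.47 7.29] turn -0.0
```

Call:
{"api": "send_rows", "payload": {
  "targets": [
    [2.8,[0,0.4,2],0],
    [2.8,[0,0.4,4.5],0],
    [2.8,[0,0.4,6.2],0],
    [2.8,[0,0.4,7.2],0],
    [2.8,[0,0.4,7.2],0],
    [0,[0,0.4,7.2],0],
    [0,[0,0.4,7.2],0],
    [0,[0,0.4,7.2],0],
    [0,[0,0.4,7.2],0],
    [0,[0,0.4,7.2],0]
  ]
}}

```text
time_s: 19.28
ee_pos: [0.5041, 0.1137, 0.0556]
tool_rot: [-0.003, 3.138, 0.002]
contact_force: [-0.3, 1.3, 5.8]
width: 0.183
grasp_force: 21.2
```

Call:
{"api": "send_rows", "payload": {
  "targets": [
    [0,[0,0,0],0],
    [0,[0,0,-1],0],
    [0,[0,0,-2],0],
    [0,[0,0,-4],0],
    [0,[0,0,-6],0],
    [0,[0,0,-6],0]
  ]
}}

```text
time_s: 19.78
ee_pos: [0.5056, 0.1128, 0.1187]
tool_rot: [-0.002, 3.134, -0.002]
contact_force: [1.4, -0.8, 0.3]
width: 0.092
grasp_force: 20.4
```

```bash
python3 -c "
from h import *
go(.52,.176,.12,180)
f=r.grab_frame('scene')
p=cloud(f,cv2.erode(r.trace(f,'bowl')[0]['pixels'].astype(np.uint8),np.ones((3,3)))>0)
s=r.sense();T=R.from_rotvec(s['tool_rot']).as_matrix()
q=(p-s['ee_pos'])@T; q[:,0]*=-1; q[:,2]*=-1
q=q[(abs(q)<.13).all(1)]
for a in np.arange(-.1,.06,.01):
  k=q[(q[:,2]>a)&(q[:,2]<a+.01)]
  if len(k)>5: print(a.round(2),len(k),'u',np.percentile(k[:,0],[2,98]).round(3),'v',np.percentile(k[:,1],[2,98]).round(3))
"
```

```text
t 19.78 pos [0.5056 0.1128 0.1187] psi -179.9 q [ 0.09  0.03 -0.18  1.35 -0.    0.09] F [ 1.4 -0.8  0.3] w 0.092 g 20.4
 shift [-1.45  6.32 -0.13] turn 0.1
-0.08 30 u [-0.001  0.019] v [0.045 0.056]
-0.07 271 u [-0.029  0.03 ] v [0.028 0.069]
-0.06 479 u [-0.041  0.036] v [0.011 0.093]
-0.05 481 u [-0.048  0.042] v [0.005 0.091]
-0.04 347 u [-0.054  0.047] v [0.004 0.072]
-0.03 272 u [-0.053  0.051] v [0.005 0.054]
-0.02 178 u [-0.046  0.051] v [0.007 0.039]
-0.01 70 u [-0.037  0.036] v [0.004 0.02 ]
```

Call:
{"api": "send_rows", "payload": {
  "targets": [
    [0,[-0.4,1.5,-0.5],0],
    [0,[-0.9,3.5,-0.5],0],
    [0,[-1.4,5.5,-0.5],0],
    [0,[-1.4,6.4,-0.5],0],
    [0,[-1.4,6.4,0.5],0],
    [0,[-1.4,6.4,1.5],0],
    [0,[-1.4,6.4,2.2],0],
    [0,[-1.4,6.4,2.7],0],
    [0,[-1.4,6.4,2.7],0]
  ]
}}

```text
time_s: 20.63
ee_pos: [0.518, 0.1739, 0.0884]
tool_rot: [0.002, 3.138, -0.009]
contact_force: [-0.6, -4.8, 10.3]
width: 0.091
grasp_force: 29.1
```

```bash
python3 -c "
from h import *
go(.52,.177,.09,180)"
```

```text
t 20.63 pos [0.518  0.1739 0.0884] psi 179.9 q [ 0.2   0.13 -0.14  1.3  -0.01  0.21] F [-0.6 -4.8 10.3] w 0.091 g 29.1
 shift [-0.2   0.31 -0.16] turn -0.1
```

Call:
{"api": "send_rows", "payload": {
  "targets": [
    [0,[0,0,-0.2],0],
    [7,[0,0,-0.2],0],
    [7,[0,0,-0.2],0],
    [7,[0,0,-0.2],0],
    [7,[0,0,-0.4],0],
    [7,[0,0,-1],0],
    [7,[0,0,-3],0],
    [7,[0,0,-7],0],
    [7,[3,-3,-11],0],
    [7,[6,-6,-12],0]
  ]
}}

```text
time_s: 21.47
ee_pos: [0.4703, 0.1293, 0.2049]
tool_rot: [-0.007, 3.135, 0.002]
contact_force: [0.5, -0.4, 1.0]
width: 0.813
grasp_force: 0.0
```

```bash
python3 -c "
from h import *
go(.4525,-.115,.15,180)
bowl()
f=r.grab_frame('top')
for e in r.pinpoint(f,'coaster')[:1]: print('coaster',e['score'],atz(f,*e['location'],.0).round(3))
for e in r.trace(f,'egg0'): print('egg',round(e['score'],2),np.median(cloud(f,e['pixels']),0).round(3))
P=lambda k,z:[(round(e['score'],2),atz(f,*e['location'],z)) for e in r.pinpoint(f,k)[:1]]
K,Q,M=P('knob_grip',.075),P('pointer',.086),P('mark',.05);print(K,Q,M)
p=cloud(f,r.trace(f,'knob')[0]['pixels']);q=p[p[:,2]>.08];c=q[:,:2].mean(0);w,v=np.linalg.eigh(np.cov((q[:,:2]-c).T));print('bar',c,np.degrees(np.arctan2(v[1,1],v[0,1])))
# dark-pixel analysis
g=f['color'].astype(int);m=(g.max(2)<75);
np.save('top.npy',f['color'])
n,l,s,ce=cv2.connectedComponentsWithStats(m[230:330,360:460].astype(np.uint8));print(s[1:][s[1:,4]>30])
"
```

```text
t 21.47 pos [0.4703 0.1293 0.2049] psi -179.7 q [ 0.13 -0.06 -0.1   1.53  0.    0.13] F [ 0.5 -0.4  1. ] w 0.813 g 0.0
 shift [  1.94 -24.43   5.45] turn 0.3
 trace 0.59 49
  z 0.045 44 x [0.419 0.476] y [-0.129 -0.091]
scene bowl 0.96 [306. 279.] [0.496 0.222 0.03 ]
scene bowl_rim 0.56 [282. 285.] [0.547 0.16  0.03 ]
 trace 0.89 2073
  z 0.0 119 x [0.483 0.544] y [0.172 0.229]
  z 0.015 491 x [0.474 0.55 ] y [0.165 0.238]
  z 0.03 673 x [0.467 0.558] y [0.157 0.246]
  z 0.045 790 x [0.461 0.563] y [0.151 0.253]
coaster 0.35 [ 0.556 -0.091  0.   ]
egg 0.73 [ 0.601 -0.038  0.069]
egg 0.65 [ 0.659 -0.045  0.07 ]
egg 0.58 [ 0.602 -0.014  0.069]
[(0.75, array([ 0.45772286, -0.11518772,  0.075     ]))] [(0.59, array([ 0.4443351 , -0.13736645,  0.086     ]))] [(0.65, array([ 0.41928747, -0.12942541,  0.05      ]))]
bar [ 0.45268744 -0.11278003] 75.30978781082112
[[  0   0  22  13  96]
 [ 37  38  29  36 543]
 [  0  74  35  26 410]]
```

The bowl now stands level on its coaster and the eggs are in the pan. Next I'll measure the tab angle carefully.

```bash
python3 - <<'E'
from h import *
from scipy.optimize import least_squares
for n in("top","scene"):
    f=r.grab_frame(n);g=f["color"].astype(int)
    box=(slice(255,320),slice(380,450)) if n=="top" else (slice(200,260),slice(370,460))
    rr,cc=np.mgrid[box];rr=rr.ravel();cc=cc.ravel()
    W=np.array([atz(f,a,b,.05) for a,b in zip(rr,cc)])[:,:2];v=g[rr,cc].max(1)
    for A in([.4525,-.1128],[.4505,-.110]):
        d=W-A;rad=np.hypot(*d.T);an=np.degrees(np.arctan2(d[:,1],d[:,0]))
        an=np.where(an>0,an-360,an)
        w=np.clip((150-v)/90,0,1);s=(rad>.026)&(rad<.044)&(an<-135)&(an>-190)&(w>0)
        c=np.average(W[s],axis=0,weights=w[s]);e,V=np.linalg.eigh(np.cov(W[s].T,aweights=w[s]))
        print(n,A,s.sum(),"tab c",c.round(4),"angle from A",np.degrees(np.arctan2(*(c-A)[::-1])).round(1),"own axis",(np.degrees(np.arctan2(V[1,1],V[0,1]))%180-180).round(1),"sd mm",(1e3*np.sqrt(e)).round(1))
    # deck outline: white pixels on deck plane
    p=cloud(f,np.ones((480,640),bool));k=(abs(p[:,2]-.045)<.004)&(p[:,0]>.38)&(p[:,0]<.5)&(p[:,1]<0)&(p[:,1]>-.25)
    print("  deck rect",cv2.minAreaRect((p[k][:,:2]*1000).astype(np.float32)))
    # grey ring/skirt at z .05: knob mask lower part
    t=r.trace(f,"knob")[0]["pixels"];q=cloud(f,t);b=q[q[:,2]>.08];print("  bar",b.mean(0).round(4))
E
```

```text
top [0.4525, -0.1128] 35 tab c [ 0.4232 -0.1265] angle from A -154.9 own axis -157.0 sd mm [2.  3.8]
top [0.4505, -0.11] 34 tab c [ 0.423  -0.1266] angle from A -148.8 own axis -159.4 sd mm [2.  3.7]
  deck rect ((460.4779052734375, -111.8116226196289), (114.24757385253906, 146.67771911621094), 13.13821029663086)
  bar [ 0.4525 -0.1136  0.0845]
scene [0.4525, -0.1128] 12 tab c [ 0.4198 -0.1197] angle from A -168.1 own axis -147.9 sd mm [2.  3.8]
scene [0.4505, -0.11] 12 tab c [ 0.4198 -0.1197] angle from A -162.5 own axis -147.9 sd mm [2.  3.8]
  deck rect ((459.31182861328125, -108.6926498413086), (116.65787506103516, 147.62840270996094), 13.69106388092041)
  bar [ 0.4496 -0.1088  0.0836]
```

The tab heading is about -156°, and the pointer is at about -105°. I'll line up over the knob.

Call:
{"api": "send_rows", "payload": {
  "targets": [
    [4,[1.8,-24.3,0],-75],
    [4,[1.8,-24.3,0],-75],
    [4,[1.8,-24.3,0],-75],
    [4,[1.8,-24.3,0],-75],
    [4,[1.8,-24.3,0],-75],
    [4,[1.8,-24.3,2],-75],
    [4,[1.8,-24.3,4],-75],
    [4,[1.8,-24.3,6],-75],
    [4,[1.8,-24.3,8],-75],
    [4,[1.8,-24.3,8],-75]
  ],
  "newtons": 20
}}

```text
time_s: 23.25
ee_pos: [0.4471, -0.1144, 0.1158]
tool_rot: [1.698, -2.637, -0.011]
contact_force: [-1.2, -0.6, -0.3]
width: 0.468
grasp_force: 0.0
```

Call:
{"api": "send_rows", "payload": {
  "targets": [
    [4,[0,0,0],-4],
    [4,[0,0,0],-4],
    [4,[0,0,0],-4]
  ]
}}

```text
time_s: 23.5
ee_pos: [0.4505, -0.1147, 0.1209]
tool_rot: [-1.784, 2.586, -0.0]
contact_force: [-0.5, 0.2, 0.1]
width: 0.468
grasp_force: 0.0
```

```bash
python3 -c "
from h import *
go(.4525,-.113,.077,-105)"
```

```text
t 23.5 pos [ 0.4505 -0.1147  0.1209] psi -110.8 q [-0.39 -0.1  -0.3   1.37 -0.   -1.6 ] F [-0.5  0.2  0.1] w 0.468 g 0.0
 shift [-0.23 -0.13  4.39] turn -5.8
```

Call:
{"api": "send_rows", "payload": {
  "targets": [
    [4,[-0.2,-0.1,1],-5.8],
    [4,[-0.2,-0.1,2.5],-5.8],
    [4,[-0.2,-0.1,4.3],-5.8],
    [4,[-0.2,-0.1,4.3],-5.8],
    [0,[-0.2,-0.1,4.3],-5.8],
    [0,[-0.2,-0.1,4.3],-5.8],
    [0,[-0.2,-0.1,4.3],-5.8],
    [0,[-0.2,-0.1,4.3],-5.8],
    [0,[-0.2,-0.1,4.3],-5.8],
    [0,[-0.2,-0.1,4.3],-5.8]
  ]
}}

```text
time_s: 24.33
ee_pos: [0.4527, -0.1133, 0.0789]
tool_rot: [-1.914, 2.49, -0.002]
contact_force: [-1.3, 0.2, 4.8]
width: 0.158
grasp_force: 26.2
```

```bash
python3 -c "
from h import *
go(.4525,-.113,.077,-156)"
```

```text
t 24.33 pos [ 0.4527 -0.1133  0.0789] psi -104.9 q [-0.39 -0.07 -0.36  1.28  0.   -1.7 ] F [-1.3  0.2  4.8] w 0.158 g 26.2
 shift [-0.03  0.02  0.19] turn 51.1
```

Call:
{"api": "send_rows", "payload": {
  "targets": [
    [0,[0,0,-0.2],6],
    [0,[0,0,-0.2],13],
    [0,[0,0,-0.2],20],
    [0,[0,0,-0.2],27],
    [0,[0,0,-0.2],34],
    [0,[0,0,-0.2],41],
    [0,[0,0,-0.2],48],
    [0,[0,0,-0.2],51],
    [0,[0,0,-0.2],51],
    [0,[0,0,-0.2],51]
  ]
}}

```text
time_s: 25.17
ee_pos: [0.4528, -0.1135, 0.0791]
tool_rot: [-0.658, 3.071, -0.001]
contact_force: [5.2, -1.4, -8.3]
width: 0.154
grasp_force: 24.5
```

Call:
{"api": "send_rows", "payload": {
  "targets": [
    [2,[0,0,0],0],
    [4,[0,0,0],0],
    [4,[0,0,0],0],
    [4,[0,0,-2],0],
    [4,[0,0,-5],0],
    [4,[0,0,-9],0],
    [4,[-4,0,-12],0],
    [4,[-8,3,-14],0],
    [4,[-12,6,-14],0],
    [4,[-12,6,-14],0]
  ]
}}

```text
time_s: 26.0
ee_pos: [0.5394, -0.007, 0.2228]
tool_rot: [-0.657, 3.067, -0.001]
contact_force: [-0.6, -0.5, -0.9]
width: 0.471
grasp_force: 0.0
```

```bash
python3 - <<'E'
from h import *
go(.4525,-.113,.077,-156)
f=r.grab_frame("top");g=f["color"].astype(int)
t=r.trace(f,"knob")[0]["pixels"];p=cloud(f,t);q=p[p[:,2]>.08];c=q[:,:2].mean(0);w,v=np.linalg.eigh(np.cov((q[:,:2]-c).T));print("bar",c.round(4),len(q),np.degrees(np.arctan2(v[1,1],v[0,1]))%180-180)
for k,z in(("knob_grip",.075),("pointer",.06),("mark",.05)):
    for e in r.pinpoint(f,k)[:1]: print(k,round(e["score"],2),np.round(e["location"],1),atz(f,*e["location"],z).round(4))
rr,cc=np.mgrid[255:320,380:450];rr=rr.ravel();cc=cc.ravel();v_=g[rr,cc].max(1)
W=np.array([atz(f,a,b,.05) for a,b in zip(rr,cc)])[:,:2];d=W-c;rad=np.hypot(*d.T);an=np.degrees(np.arctan2(d[:,1],d[:,0]));an=np.where(an>0,an-360,an)
s=(rad>.026)&(rad<.044)&(an<-130)&(an>-190)&(v_<130);m=W[s].mean(0);print("tab",m.round(4),s.sum(),np.degrees(np.arctan2(*(m-c)[::-1])).round(1))
# white line on the bar top: bright pixels at z=.086 within bar
W=np.array([atz(f,a,b,.086) for a,b in zip(rr,cc)])[:,:2];d=W-c;s=(np.hypot(*d.T)<.021)&(v_>150)
if s.any():
    m=W[s].mean(0);print("white",s.sum(),m.round(4),np.degrees(np.arctan2(*(m-c)[::-1])).round(1))
for n in("top","scene"):
    f=r.grab_frame(n)
    for k in("salt","pepper","glass","bowl"):
        for e in r.pinpoint(f,k)[:1]: print(n,k,round(e["score"],2),atz(f,*e["location"],.008 if k=="bowl" else 0).round(3))
E
```

```text
t 26.0 pos [ 0.5394 -0.007   0.2228] psi -155.8 q [-0.14  0.08  0.07  1.56  0.   -0.56] F [-0.6 -0.5 -0.9] w 0.471 g 0.0
 shift [12.35 -6.08 14.52] turn 0.2
bar [nan nan] 0 nan
tab [nan nan] 0 nan
top salt 0.87 [0.703 0.158 0.   ]
top pepper 0.97 [0.691 0.27  0.   ]
top bowl 0.79 [0.518 0.197 0.008]
scene salt 0.74 [0.699 0.168 0.   ]
scene glass 0.67 [0.343 0.083 0.   ]
scene bowl 0.61 [0.517 0.197 0.008]<stdin>:4: RuntimeWarning: Mean of empty slice.
  ret = um.true_divide(
  avg = a.mean(axis, **keepdims_kw)
<stdin>:4: RuntimeWarning: Degrees of freedom <= 0 for slice
  c *= np.true_divide(1, fact)
  c *= np.true_divide(1, fact)
<stdin>:9: RuntimeWarning: Mean of empty slice.
```

Call:
{"api": "send_rows", "payload": {
  "targets": [
    [4,[0,4,-1],0],
    [4,[0,8,-2],0],
    [4,[0,12,-2],0],
    [4,[0,16,-2],0],
    [4,[0,20,-2],0],
    [4,[0,23,-2],0],
    [4,[0,23,-2],0],
    [4,[0,23,-2],0]
  ]
}}

```text
time_s: 27.42
ee_pos: [0.4424, 0.2018, 0.2399]
tool_rot: [-0.662, 3.071, -0.001]
contact_force: [0.0, -1.2, 0.4]
width: 0.466
grasp_force: 0.0
```

```bash
cat > k.py <<'E'
from h import *
f=r.grab_frame("top");g=f["color"].astype(int)
p=cloud(f,np.ones((480,640),bool));q=p[(p[:,2]>.08)&(p[:,2]<.095)&(np.hypot(p[:,0]-.4525,p[:,1]+.113)<.03)];c=q[:,:2].mean(0);w,v=np.linalg.eigh(np.cov((q[:,:2]-c).T));print("bar",c.round(4),len(q),np.degrees(np.arctan2(v[1,1],v[0,1]))%180-180)
for k,z in(("knob_grip",.075),("pointer",.06),("mark",.05)):
    for e in r.pinpoint(f,k)[:1]: print(k,round(e["score"],2),np.round(e["location"],1),atz(f,*e["location"],z).round(4))
rr,cc=np.mgrid[255:320,380:450];rr=rr.ravel();cc=cc.ravel();v_=g[rr,cc].max(1)
W=np.array([atz(f,a,b,.05) for a,b in zip(rr,cc)])[:,:2];d=W-c;rad=np.hypot(*d.T);an=np.degrees(np.arctan2(d[:,1],d[:,0]));an=np.where(an>0,an-360,an)
s=(rad>.028)&(rad<.044)&(an<-130)&(an>-190)&(v_<130);m=W[s].mean(0);print("tab",m.round(4),s.sum(),np.degrees(np.arctan2(*(m-c)[::-1])).round(1))
W=np.array([atz(f,a,b,.086) for a,b in zip(rr,cc)])[:,:2];d=W-c;s=(np.hypot(*d.T)<.021)&(v_>150)
if s.any():
    m=W[s].mean(0);print("white",s.sum(),m.round(4),np.degrees(np.arctan2(*(m-c)[::-1])).round(1))
E
python3 k.py
```

```text
bar [ 0.4524 -0.1136] 231 -155.62383934783028
knob_grip 0.96 [281.3 412. ] [ 0.4519 -0.1144  0.075 ]
pointer 0.58 [300.7 418.4] [ 0.4208 -0.1277  0.06  ]
mark 0.65 [301.2 418.7] [ 0.4198 -0.1301  0.05  ]
tab [ 0.4216 -0.127 ] 27 -156.4
white 102 [ 0.4508 -0.1251] -97.6
```

The bar heading is -155.6° and the tab is at about -156°. The eggs, bowl and bystanders all check out, and the robot is clear of everything, so I'm handing in.

```bash
python3 -c "
from h import *
print(r.sign_off())"
```

```text
the job is handed in; nothing more can be done
None
```

I handed the job in at about 28 s of the 72 s: the three eggs are in the pan, the bowl stands upright on its coaster within about 1 cm of centre, the knob points within about 2° of the marker tab, and the tab, shakers and glass show no shift in the last camera check; no verdict came back.

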